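# Run the workshop hoist up with its joystick

## Task

Raise the workshop's chain hoist a little: on the control box whose stick carries a round ball knob, tilt the stick all the way over towards the round dial on the same box, hold it there for two full seconds, then let go so that it springs back upright. Do not tilt it the other way (that lowers the hoist), and leave the other box, whose stick carries a crossbar, alone.

Things in the scene. Friction and masses are not known exactly. Their poses are not given: they have to be found in the camera images.
- ball_knob (a point): Centre of the black ball knob, 34 mm in diameter, on the hoist's joystick; moves and tilts with it. z axis up along the stick, x axis from the stick towards the dial of its box, y to the left as one looks towards the dial. The stick is 10 mm thick, with a soft boot round its foot, and pivots 80 mm below this point, at the top face of the box; upright, the knob is 134 mm above the bench.
- hoist_tilt (a joint): Tilt of that stick along its box, rad: 0 upright, positive towards the dial, end stops at +-0.4. A spring (0.8 N m per rad, about 4 N at the knob at full tilt) returns it to 0 without overshoot. The grey box, 150 x 100 x 54 mm, is fixed to the bench, turned any way; on its long centre line are the stick and, 70 mm from it, the round white-faced dial, 44 mm wide and 10 mm high.
- hoist_side (a joint): Tilt of the same stick across its box, rad: 0 upright, positive to the left as one looks from the stick towards the dial, end stops at +-0.4, with the same spring.
- bar_grip (a point): Middle of the black crossbar, 16 mm thick and 60 mm long, on the stick of the other box, 118 mm above the bench; not to be moved. That box is like the hoist's, dial included, stands to its left or right, and its stick is spring-centred too; only the handle differs. x axis towards its own dial, y along the crossbar.
There are look-alikes about, which are no part of the job. What is shaped like the part that bears ball_knob but brown is not meant.

How it is judged:
By the outcome, as a careful person would: the job done as asked, in the order asked, and still so for the second after the job is handed in, with the robot touching nothing.
It also fails if it takes over 34 s, if anything falls off the work surface, if the arm or the gripper's body presses on something with over 40 N, if the wrist force passes 120 N, or if a joint passes its speed limit or range.

## Robot

A 7-joint arm with a two-finger parallel gripper is mounted at the origin on the work surface. World frame = base frame: x ahead of the robot, y to its left, z up, the work surface at z = 0. Lengths are in m, angles in rad, forces in N, time in s.
With the tool pointing down it reaches from about 0.4 to 0.875 m from the base axis. Payload 6.5 kg.
Tool frame: the origin (TCP) lies on the centre line of the jaws, within the pads' length; the fingertips stand 17 mm ahead of it and the grasp point (between the pads) lies 2 mm behind it (manip.tip_reach is the distance from the TCP to the fingertips, in m); z points along the fingers, y is the line along which they close (so a half turn about z gives the same grasp; the last joint's range is limited). The gripper opens to 85 mm and grips with 20 to 120 N. Pads are 22 mm wide; open, the fingers measure 114 mm over their backs; the gripper's body (76 mm by 85 mm) begins 54 mm behind the grasp point. The pads swing forward as they close: fully open they stand 13 mm farther back than shut.
Start: joints at [1.147, 0.536, -0.004, 1.538, 0.003, 1.067, -0.071], TCP at [0.228, -0.609, 0.248] pointing down, gripper open.
Joint ranges: [-2.7, 2.7], [-0.37, 2.16], [-1.27, 1.26], [0.24, 2.4], [-1.31, 4.45], [0.19, 1.91], [-2.76, 2.76]. Speed limits (rad/s): [2.39, 2.39, 3.14, 3.14, 3.14, 3.14, 3.14].

## Interface

Orientations are given as a rotation vector (axis times angle).
In Python, from rig import manip gives the robot as it stands.
- The arm moves only by the shell command python3 -m jog 'ROWS' [FORCE]. ROWS is JSON, a list of rows, each a list of 7 numbers: the shift along the tool's x, y, z scaled (see below), then the turn, a rotation vector about the tool's x, y, z scaled (see below), then the gripper's target within -1 to 1 (shut at 1, half-way at 0, fully open at -1). In form: [[x, y, z, rx, ry, rz, hand], ...]. A call has 1 to 12 rows; each row shifts and turns the commanded pose from where the row before left it, along the tool's axes as they then stand; what a row does not reach is not made up. The controller multiplies each number of a shift by 2.5 cm and each number of a turn by 4 degrees. A row lasts 1/12 s, in which the tool goes at most 41.7 mm and 7.16 degrees, less where a joint would pass 70% of its speed; a pose out of reach is approached as far as the arm can. A call with a number of a shift or a turn outside -1 to 1 is refused whole. A call with a gripper value outside its range is refused whole. The fingers move at their own pace and stop on an object; FORCE is the grip in N (left out, the last holds). Time passes only in rows, so rows that do not move let the fingers close. It gives the time, the measured TCP pose, the force, the opening and the grip force at its end, in the units of the state.
- manip.read_state(): the state, without advancing time (a new reading comes with each control period).
- manip.read_camera(name): name is "side" or "top"; returns a dict with "pixels" (384x512x3 uint8, red, green, blue), "depth" (384x512 float32, m along the optical axis (not along the pixel's ray), 0 where there is no reading), "vfov" (degrees; the focal length in pixels is half the picture's height over the tangent of half this angle, whatever the lens; pixels are square), "cx", "cy" (the principal point, pixels), "R" (3x3) and "t" (3): a world point X has camera coordinates R X + t. Camera axes: x right, y down, z forward; pixel columns grow to the right and rows downward; lengths in m; the calibration is good to about 2 mm. A picture is of the moment at which its call begins.
- manip.finish_job(): hands the job in; it is judged then, once.
Trained networks look in the newest picture that a camera, given by its name, has taken for a name from the list of things; names that differ only in an ending like _2 or _b are one class to them, and where a whole thing is asked for, a point or a joint stands for the part that bears it (a point fixed in the world has none). Each returns a list of dicts, best first, with "confidence" (0 to 1); they miss things now and then, are a little off and sometimes report something else, mostly with a low value. They report only what shows in the picture. A call takes as long as a camera call. They do not tell look-alikes from the thing itself.
- manip.recognise(camera, query): "box" ([left, top, width, height] in pixels, round what is visible of it).
The state is a dict: "time_s": time; "joint_pos": joint angles; "joint_velocities": joint speeds; "joint_efforts": joint torques, N m; "tcp_pos": TCP position; "tcp_rot": TCP orientation; "ft_force": force on the tool from outside, world axes, zero at the start; "torque": the same for the moment, N m; "grip_width": finger opening in m; "gripper_force": force on a finger pad.
Only numpy, scipy, OpenCV 4.12 (cv2) and the standard library are available. Lean on these libraries where they do the work, as an engineer would, in place of code of your own. Each camera call takes 0.05 s, during which the arm holds its last target. There are 200 camera calls.

## Working session

There is one attempt and no reset: what is moved stays moved. The work goes in short steps, Python scripts to look and compute and a shell command to move; the robot and the scene stay as the last step left them, time stands still between calls to the robot, and variables do not carry over. Pictures are saved under pics/ and viewed, at most 10 in all, crops included, and the job is handed in when it is done.

```bash
mkdir -p pics; cat > h.py <<'E'
import numpy as np,cv2
from rig import manip
def cam(n):
    return manip.read_camera(n)
def pt(c,u,v,d=None):
    f=192/np.tan(np.radians(c["vfov"]/2)); d=c["depth"][int(v),int(u)] if d is None else d
    p=np.array([(u-c["cx"])/f*d,(v-c["cy"])/f*d,d]); return np.array(c["R"]).T@(p-np.array(c["t"]))
E
python3 - <<'E'
from h import *
ims=[]
for n in("top","side"):
    c=cam(n); np.savez(f"{n}.npz",**c)
    cv2.imwrite(f"pics/{n}1.png",c["pixels"][:,:,::-1])
    for q in("ball_knob","bar_grip","hoist_tilt"):
        for r in manip.recognise(n,q)[:4]:
            b=r["box"];u,v=b[0]+b[2]/2,b[1]+b[3]/2
            print(n,q,np.round(b),round(r["confidence"],2),np.round(pt(c,u,v),3))
print(manip.read_state())
E
```

```text
top ball_knob [120. 199.  20.  11.] 0.66 [0.325 0.577 0.135]
top ball_knob [250. 185.  10.  13.] 0.55 [0.359 0.155 0.149]
top ball_knob [246. 120.  10.  21.] 0.54 [0.575 0.165 0.142]
top bar_grip [340. 154.  19.  15.] 0.58 [ 0.474 -0.185  0.078]
top hoist_tilt [242. 121.  15.  20.] 0.69 [0.604 0.168 0.054]
top hoist_tilt [213. 247.  12.   8.] 0.47 [0.162 0.278 0.152]
top hoist_tilt [121. 198.  16.  16.] 0.46 [0.329 0.593 0.088]
side ball_knob [290. 231.  17.  27.] 0.84 [0.163 0.291 0.095]
side ball_knob [181. 286.  17.  24.] 0.79 [0.322 0.609 0.128]
side ball_knob [193. 156.  14.  27.] 0.49 [0.582 0.166 0.095]
side ball_knob [256. 178.  13.  28.] 0.49 [0.375 0.116 0.047]
side hoist_tilt [182. 283.  17.  34.] 0.73 [0.329 0.602 0.105]
side hoist_tilt [194. 158.  15.  26.] 0.63 [0.582 0.161 0.087]
side hoist_tilt [252. 176.  19.  30.] 0.61 [0.378 0.116 0.052]
side hoist_tilt [291. 229.  14.  28.] 0.58 [0.166 0.291 0.099]
{'time_s': 0.4, 'joint_pos': array([ 1.14679143,  0.53650024, -0.00441879,  1.53803081,  0.00260448,
        1.06729191, -0.0712067 ]), 'joint_velocities': array([-0.00025379, -0.00291758, -0.00052713, -0.00341884, -0.0003874 ,
        0.00224182, -0.00174949]), 'joint_efforts': array([-1.48877280e-03, -5.82705796e+01,  1.04616970e+00, -2.59063751e+01,
        1.23296084e-02,  4.20933589e-03, -5.85294424e-05]), 'tcp_pos': array([ 0.22761786, -0.60875244,  0.2481736 ]), 'tcp_rot': array([-3.09122932e+00, -5.59082438e-01,  1.21409393e-04]), 'ft_force': array([0.39322268, 0.45919315, 0.02200177]), 'torque': array([-0.02151362,  0.00205562, -0.03005447]), 'gripper_force': 0.0, 'grip_width': 0.08559124654576988}
```

View pics/top1.png

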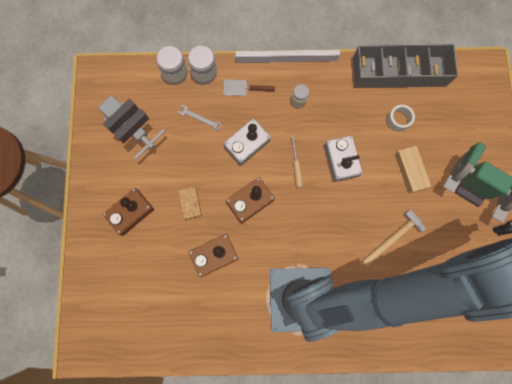

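View pics/side1.png

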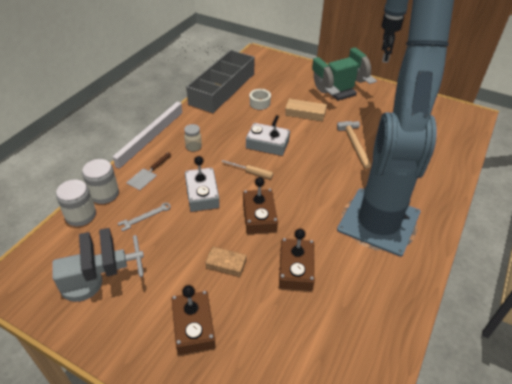

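Candidates in the top view are the grey box with a ball at (247,140), three brown ball boxes at (250,200), (213,255) and (128,212), and the grey crossbar box at (343,158). Only the grey box with the ball at (247,140), side view (201,185), fits: it is grey, not brown, and has a ball rather than a crossbar. I'll confirm this in a crop and measure it.

```bash
python3 - <<'E'
from h import *
T=dict(np.load("top.npz"));S=dict(np.load("side.npz"))
a=cv2.resize(T["pixels"][100:180,210:290],(400,400),interpolation=cv2.INTER_CUBIC)
b=cv2.resize(S["pixels"][145:225,160:240],(400,400),interpolation=cv2.INTER_CUBIC)
cv2.imwrite("pics/crop.png",np.hstack([a,b])[:,:,::-1])
for n,c,(r0,r1,k0,k1) in(("top",T,(110,170,220,275)),("side",S,(148,215,180,225))):
    P=[];C=[]
    for v in range(r0,r1):
        for u in range(k0,k1):
            if c["depth"][v,u]>0: P.append(pt(c,u,v));C.append(c["pixels"][v,u])
    P=np.array(P);C=np.array(C).astype(int)
    k=(P[:,2]>.112)&(P[:,2]<.16)&(C.max(1)<90); print(n,"knob",k.sum(),P[k].mean(0).round(4),P[k].min(0).round(3),P[k].max(0).round(3))
    near=np.hypot(*(P[:,:2]-[.59,.175]).T)<.12
    g=near&(P[:,2]>.046)&(P[:,2]<.075); q=P[g][:,:2].astype(np.float32)
    print("box",g.sum(),cv2.minAreaRect(q))
    w=near&(C.min(1)>190)&(P[:,2]>.055)&(P[:,2]<.075); print("white",w.sum(),P[w].mean(0).round(4))
E
```

```text
top knob 51 [0.5835 0.1622 0.145 ] [0.573 0.152 0.127] [0.597 0.173 0.155]
box 936 ((0.5723962187767029, 0.17987525463104248), (0.10034066438674927, 0.14963597059249878), 40.57997131347656)
white 257 [0.5634 0.1865 0.0587]
side knob 62 [0.5836 0.1717 0.1414] [0.572 0.157 0.125] [0.599 0.183 0.152]
box 860 ((0.5714504718780518, 0.18410050868988037), (0.09908643364906311, 0.15579313039779663), 40.092872619628906)
white 91 [0.5615 0.2003 0.0595]
```

View pics/crop.png

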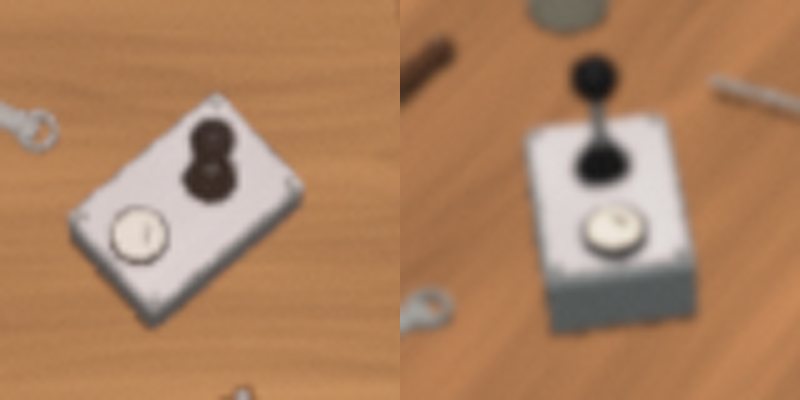

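The crop confirms a grey box with a ball knob at crop (213,140), which is top (252,128), and its dial at (139,235), which is top (237.5,146.5). No crossbar. Now the exact axis.

```bash
python3 - <<'E'
from h import *
T=dict(np.load("top.npz"));S=dict(np.load("side.npz"))
def atz(c,u,v,z):
    o=pt(c,u,v,0.);p=pt(c,u,v,1.);return o+(p-o)*(z-o[2])/(p[2]-o[2])
for c,kn,d,bt in((T,(252.2,127.7),(237.4,146.6),(251.7,135.8)),(S,(198.5,160),(202.4,190.2),(200.0,177.5))):
    K=atz(c,*kn,.134);D=atz(c,*d,.064);B=atz(c,*bt,.062)
    print(K.round(4),D.round(4),B.round(4),np.linalg.norm((K-D)[:2]),np.degrees(np.arctan2(*(D-K)[[1,0]])))
from scipy.spatial.transform import Rotation as R
print(R.from_rotvec(manip.read_state()["tcp_rot"]).as_matrix().round(3))
E
```

```text
[0.5885 0.1613 0.134 ] [0.5429 0.2149 0.064 ] [0.5836 0.1623 0.062 ] 0.07045210141284279 130.40928552435665
[0.5898 0.1632 0.134 ] [0.5438 0.2185 0.064 ] [0.5855 0.1697 0.062 ] 0.07184418704368171 129.75829723886395
[[ 0.937  0.35  -0.   ]
 [ 0.35  -0.937  0.   ]
 [-0.    -0.    -1.   ]]
```

```bash
python3 - <<'E'
from h import *
for n,box in (("top",(140,235,440,512)),("side",(40,105,305,380))):
    c=dict(np.load(n+".npz")); P=np.array([pt(c,u,v) for v in range(box[0],box[1]) for u in range(box[2],box[3]) if c["depth"][v,u]>0])
    P=P[(P[:,2]>.05)&(P[:,0]>.3)&(P[:,2]<.6)&(P[:,1]<-.3)]; print(n,len(P),P.min(0),P.max(0),np.percentile(P[:,2],[90,99]))
E
```

```text
top 2116 [ 0.30078594 -0.74533687  0.05017555] [ 0.52083093 -0.50896836  0.16310709] [0.1494477 0.158688 ]
side 1571 [ 0.30043015 -0.78270125  0.0504033 ] [ 0.51996566 -0.50786774  0.1575569 ] [0.14636049 0.15442558]
```

```bash
python3 -m jog '[[1,0,0,0,0,-0.55,-1],[1,0,0,0,0,-0.55,-1],[1,0,0,0,0,-0.55,-1],[1,0,0,0,0,-0.55,-1],[1,0,0,0,0,-0.55,-1],[1,0,0,0,0,-0.55,-1],[1,0,0,0,0,-0.55,-1],[1,0,0,0,0,-0.55,-1],[1,0,0,0,0,-0.55,-1],[1,0,0,0,0,-0.55,-1],[1,0,0,0,0,-0.55,-1],[1,0,0,0,0,-0.55,-1]]'
python3 -m jog '[[1,0,0,0,0,-0.55,-1],[1,0,0,0,0,-0.55,-1],[1,0,0,0,0,-0.55,-1],[1,0,0,0,0,-0.55,-1],[1,0,0,0,0,-0.55,-1],[1,0,0,0,0,-0.55,-1],[1,0,0,0,0,-0.55,-1],[1,0,0,0,0,-0.55,-1],[1,0,0,0,0,-0.55,-1],[1,0,0,0,0,-0.55,-1],[1,0,0,0,0,-0.55,-1],[1,0,0,0,0,-0.55,-1]]'
python3 -m jog '[[1,0,0,0,0,-0.8,-1],[1,0,0,0,0,-0.8,-1],[1,0,0,0,0,-0.8,-1],[1,0,0,0,0,-0.8,-1],[1,0,0,0,0,-0.8,-1],[1,0,0,0,0,-0.8,-1],[1,0,0,0,0,-1,-1],[1,0,0,0,0,-1,-1],[1,0,0,0,0,-1,-1],[1,0,0,0,0,-1,-1],[0,0,0,0,0,-1,-1],[0,0,0,0,0,-1,-1]]'
cat >> h.py <<'E'
from scipy.spatial.transform import Rotation as R
def rel(target,yaw_y):
    s=manip.read_state();M=R.from_rotvec(s["tcp_rot"]).as_matrix()
    print("pos",s["tcp_pos"].round(4),"t",round(s["time_s"],2),"F",s["ft_force"].round(1),"w",round(s["grip_width"],4),s["joint_pos"].round(2))
    y=np.array([np.cos(np.radians(yaw_y)),np.sin(np.radians(yaw_y)),0]);z=np.array([0,0,-1.]);W=np.c_[np.cross(y,z),y,z]
    print("turn units",(R.from_matrix(M.T@W).as_rotvec(degrees=True)/4).round(2))
    d=np.array(target)-s["tcp_pos"];print("shift units now",(M.T@d/.025).round(2),"after turn",(W.T@d/.025).round(2))
E
python3 -c "
from h import *
rel([.589,.162,.22],40.2)"
```

```text
time_s: 1.4
tcp_pos: [0.4791, -0.4478, 0.2483]
tcp_rot: [2.881, 1.253, 0.0]
ft_force: [0.5, 0.7, 0.3]
grip_width: 0.0854
gripper_force: 0.0
time_s: 2.4
tcp_pos: [0.6317, -0.1927, 0.2483]
tcp_rot: [2.519, 1.877, -0.0]
ft_force: [1.0, 0.3, 1.1]
grip_width: 0.0854
gripper_force: 0.0
time_s: 3.4
tcp_pos: [0.6381, 0.0563, 0.2485]
tcp_rot: [-1.638, -2.68, -0.001]
ft_force: [0.6, -0.3, -0.4]
grip_width: 0.0852
gripper_force: 0.0
pos [0.6381 0.0563 0.2485] t 3.4 F [ 0.6 -0.3 -0.4] w 0.0852 [ 0.2   0.58 -0.52  1.54  0.31  1.11  0.08]
turn units [ 0.   -0.01 -3.27]
shift units now [4.66 0.18 1.15] after turn [4.5  1.23 1.14]
```

```bash
python3 -m jog '[[0,0,0,0,0,-1,-1],[0,0,0,0,0,-1,-1],[0,0,0,0,0,-1,-1],[0,0,0,0,0,-0.27,-1],[0.9,0.25,0.2,0,0,0,-1],[0.9,0.25,0.2,0,0,0,-1],[0.9,0.25,0.2,0,0,0,-1],[0.9,0.25,0.2,0,0,0,-1],[0.9,0.25,0.3,0,0,0,-1],[0,0,0,0,0,0,-1],[0,0,0,0,0,0,-1]]'
python3 - <<'E'
from h import *
rel([.589,.162,.136],40.2)
for n in("top","side"):
    c=cam(n); u0,v0=((212,90) if n=="top" else (160,120))
    cv2.imwrite(f"pics/{n}2.png",cv2.resize(c["pixels"][v0:v0+90,u0:u0+90],(400,400),interpolation=cv2.INTER_CUBIC)[:,:,::-1])
a=cv2.imread("pics/top2.png");b=cv2.imread("pics/side2.png");cv2.imwrite("pics/pre.png",np.hstack([a,b]))
E
```

```text
time_s: 4.32
tcp_pos: [0.5902, 0.1612, 0.2206]
tcp_rot: [-1.332, -2.844, 0.0]
ft_force: [-0.5, -0.9, -0.1]
grip_width: 0.0856
gripper_force: 0.0
pos [0.5902 0.1612 0.2206] t 4.32 F [-0.5 -0.9 -0.1] w 0.0856 [ 0.07  0.57 -0.58  1.64  0.35  1.04  0.07]
turn units [-0.01 -0.01 -0.1 ]
shift units now [ 0.05 -0.02  3.39] after turn [ 0.06 -0.02  3.39]
```

View pics/pre.png

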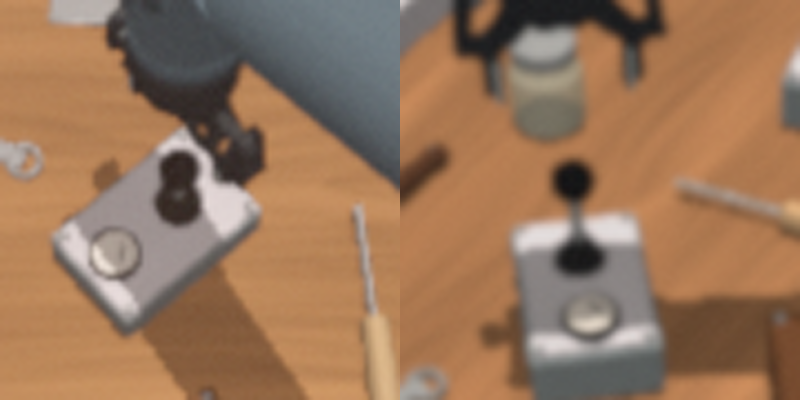

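The side view shows the open fingers at (495,80) and (632,80). They straddle the plumb line of the knob at (573,180), so I descend and grip.

```bash
python3 -m jog '[[0,0,0.6,0,0,-0.1,-1],[0,0,0.6,0,0,0,-1],[0,0,0.6,0,0,0,-1],[0,0,0.6,0,0,0,-1],[0,0,0.6,0,0,0,-1],[0,0,0.45,0,0,0,-1],[0,0,0,0,0,0,-1],[0,0,0,0,0,0,-1]]' 25
python3 -m jog '[[0,0,0,0,0,0,0.6],[0,0,0,0,0,0,0.6],[0,0,0,0,0,0,0.6],[0,0,0,0,0,0,0.6],[0,0,0,0,0,0,1],[0,0,0,0,0,0,1],[0,0,0,0,0,0,1],[0,0,0,0,0,0,1]]' 25
python3 -c "
from h import *
rel([.589,.162,.134],40.2)"
```

```text
time_s: 5.08
tcp_pos: [0.5917, 0.1584, 0.1344]
tcp_rot: [-1.329, -2.846, 0.001]
ft_force: [0.1, -0.1, 1.4]
grip_width: 0.0854
gripper_force: 0.0
time_s: 5.75
tcp_pos: [0.592, 0.1593, 0.1352]
tcp_rot: [1.328, 2.846, 0.001]
ft_force: [-0.6, -0.2, 6.0]
grip_width: 0.0322
gripper_force: 24.7
pos [0.592  0.1593 0.1352] t 5.75 F [-0.6 -0.2  6. ] w 0.0322 [ 0.04  0.67 -0.54  1.7   0.43  0.88  0.03]
turn units [ 0.01  0.01 -0.05]
shift units now [ 0.16 -0.02  0.05] after turn [ 0.16 -0.02  0.05]
```

```bash
python3 -m jog '[[0.16,0,0,0,0,0,1],[0.16,0,0.01,0,0,0,1],[0.16,0,0.02,0,0,0,1],[0.16,0,0.03,0,0,0,1],[0.15,0,0.04,0,0,0,1],[0.15,0,0.04,0,0,0,1],[0.15,0,0.05,0,0,0,1],[0.15,0,0.06,0,0,0,1],[0,0,0,0,0,0,1],[0,0,0,0,0,0,1]]' 25
python3 - <<'E'
from h import *
rel([.592,.1593,.1352],40.2)
c=cam("side");b=cv2.resize(c["pixels"][120:210,160:250],(400,400),interpolation=cv2.INTER_CUBIC);t=cam("top")
a=cv2.resize(t["pixels"][90:180,212:302],(400,400),interpolation=cv2.INTER_CUBIC);cv2.imwrite("pics/tilt.png",np.hstack([a,b])[:,:,::-1])
E
```

```text
time_s: 6.58
tcp_pos: [0.572, 0.183, 0.1286]
tcp_rot: [1.328, 2.846, 0.001]
ft_force: [2.2, -2.2, 6.1]
grip_width: 0.0323
gripper_force: 25.2
pos [0.572  0.183  0.1286] t 6.58 F [ 2.2 -2.2  6.1] w 0.0323 [-0.    0.67 -0.54  1.74  0.43  0.86 -0.03]
turn units [ 0.01  0.01 -0.05]
shift units now [-1.24  0.   -0.26] after turn [-1.24 -0.   -0.27]
```

View pics/tilt.png

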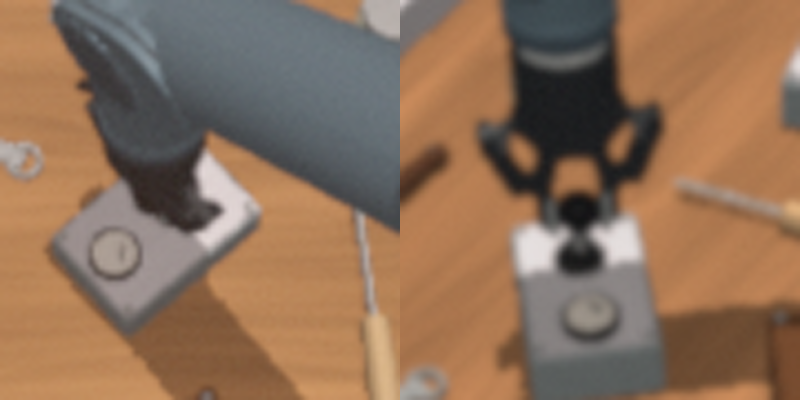

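The knob is gripped and has tilted with the fingers: in the side view it moved from (573,180) to (578,210). The force along the box is about 3 N, so I push on until the stop is felt.

```bash
python3 -m jog '[[0.06,0,0.02,0,0,0,1],[0.06,0,0.02,0,0,0,1],[0,0,0,0,0,0,1],[0,0,0,0,0,0,1]]' 25
python3 -m jog '[[0.06,0,0.02,0,0,0,1],[0.06,0,0.02,0,0,0,1],[0,0,0,0,0,0,1],[0,0,0,0,0,0,1]]' 25
python3 -c "
from h import *
rel([.592,.1593,.1352],40.2)"
```

```text
time_s: 7.02
tcp_pos: [0.5703, 0.1849, 0.1275]
tcp_rot: [1.328, 2.846, 0.001]
ft_force: [2.8, -2.7, 5.6]
grip_width: 0.0323
gripper_force: 25.2
time_s: 7.35
tcp_pos: [0.5694, 0.186, 0.1269]
tcp_rot: [1.329, 2.844, -0.0]
ft_force: [4.2, -4.7, 7.7]
grip_width: 0.0325
gripper_force: 25.3
pos [0.5694 0.186  0.1269] t 7.35 F [ 4.2 -4.7  7.7] w 0.0325 [-0.01  0.67 -0.53  1.74  0.43  0.85 -0.04]
turn units [ 0.01  0.04 -0.07]
shift units now [-1.4   0.01 -0.33] after turn [-1.4   0.   -0.33]
```

```bash
python3 -m jog '[[0.06,0,0.01,0,0,0,1],[0.06,0,0.01,0,0,0,1],[0,0,0,0,0,0,1],[0,0,0,0,0,0,1],[0,0,0,0,0,0,1],[0,0,0,0,0,0,1],[0,0,0,0,0,0,1],[0,0,0,0,0,0,1],[0,0,0,0,0,0,1],[0,0,0,0,0,0,1],[0,0,0,0,0,0,1],[0,0,0,0,0,0,1]]' 25
python3 -m jog '[[0,0,0,0,0,0,1],[0,0,0,0,0,0,1],[0,0,0,0,0,0,1],[0,0,0,0,0,0,1],[0,0,0,0,0,0,1],[0,0,0,0,0,0,1],[0,0,0,0,0,0,1],[0,0,0,0,0,0,1],[0,0,0,0,0,0,1],[0,0,0,0,0,0,1],[0,0,0,0,0,0,1],[0,0,0,0,0,0,1]]' 25
python3 -m jog '[[0,0,0,0,0,0,1],[0,0,0,0,0,0,1],[0,0,0,0,0,0,1],[0,0,0,0,0,0,1],[0,0,0,0,0,0,1],[0,0,0,0,0,0,1],[0,0,0,0,0,0,1],[0,0,0,0,0,0,1],[0,0,0,0,0,0,1],[0,0,0,0,0,0,1],[0,0,0,0,0,0,1],[0,0,0,0,0,0,1]]' 25
python3 - <<'E'
from h import *
rel([.592,.1593,.1352],40.2)
c=cam("side");b=cv2.resize(c["pixels"][120:210,160:250],(400,400),interpolation=cv2.INTER_CUBIC)
cv2.imwrite("pics/hold.png",b[:,:,::-1])
E
```

```text
time_s: 8.35
tcp_pos: [0.5685, 0.1869, 0.1264]
tcp_rot: [1.33, 2.841, -0.001]
ft_force: [7.1, -8.0, 6.4]
grip_width: 0.0325
gripper_force: 25.4
time_s: 9.35
tcp_pos: [0.5685, 0.1869, 0.1264]
tcp_rot: [1.33, 2.841, -0.001]
ft_force: [5.6, -7.3, 5.7]
grip_width: 0.0326
gripper_force: 25.4
time_s: 10.35
tcp_pos: [0.5685, 0.1869, 0.1264]
tcp_rot: [1.33, 2.841, -0.001]
ft_force: [6.3, -7.9, 6.5]
grip_width: 0.0325
gripper_force: 25.4
pos [0.5685 0.1869 0.1264] t 10.35 F [ 6.3 -7.9  6.5] w 0.0325 [-0.01  0.66 -0.53  1.75  0.44  0.85 -0.05]
turn units [ 0.02  0.07 -0.09]
shift units now [-1.45  0.01 -0.34] after turn [-1.45  0.   -0.35]
```

View pics/hold.png

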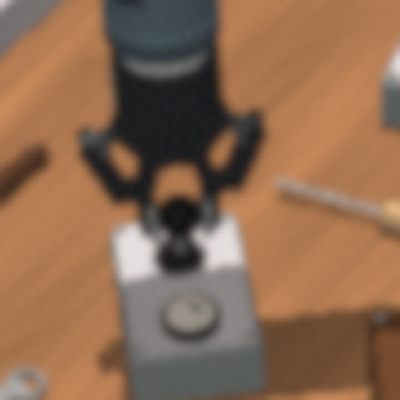

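The push force is about 10 N against the 4 N spring, with no more motion, so the stick is on its end stop and has been held for about 3 s. In the crop the knob is at (180,213), still between the fingers. Now I release.

```bash
python3 -m jog '[[0,0,0,0,0,0,-1],[0,0,0,0,0,0,-1],[0,0,0,0,0,0,-1],[0,0,0,0,0,0,-1],[0,0,0,0,0,0,-1],[0,0,0,0,0,0,-1],[0,0,0,0,0,0,-1],[0,0,0,0,0,0,-1],[0,0,0,0,0,0,-1],[0,0,0,0,0,0,-1]]'
python3 -m jog '[[0,0,-0.5,0,0,0,-1],[0,0,-0.9,0,0,0,-1],[0,0,-0.9,0,0,0,-1],[0,0,-0.9,0,0,0,-1],[0,0,-0.9,0,0,0,-1],[0,0,-0.9,0,0,0,-1],[0,0,0,0,0,0,-1],[0,0,0,0,0,0,-1],[0,0,0,0,0,0,-1],[0,0,0,0,0,0,-1]]'
python3 - <<'E'
from h import *
c=cam("side");b=cv2.resize(c["pixels"][120:210,160:250],(400,400),interpolation=cv2.INTER_CUBIC)
cv2.imwrite("pics/end.png",b[:,:,::-1])
E
```

```text
time_s: 11.23
tcp_pos: [0.5658, 0.1898, 0.1258]
tcp_rot: [1.328, 2.847, -0.0]
ft_force: [0.2, -0.3, 0.4]
grip_width: 0.0855
gripper_force: 0.0
time_s: 12.07
tcp_pos: [0.5652, 0.1894, 0.25]
tcp_rot: [-1.328, -2.846, 0.002]
ft_force: [-0.6, -0.5, 0.1]
grip_width: 0.0856
gripper_force: 0.0
```

View pics/end.png

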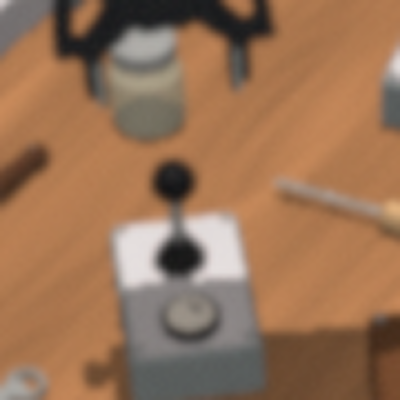

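The knob is back upright at crop (173,180), the same place as before, and the gripper is clear above it.

```bash
python3 -c "
from rig import manip
print(manip.finish_job())"
```

```text
the job is handed in; nothing more can be done
None
```

I tilted the ball-knob stick fully towards its dial, held it on its end stop for about 3 s and let go; it sprang back upright, the crossbar box was left alone, and the job was handed in at about 12 s.

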